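# Load the bench staple magazine

## Robot

A 7-joint arm with a two-finger parallel gripper is mounted at the origin on a cart in front of the work surface, level with it; the furniture and walls round the work are solid. World frame = base frame: x ahead of the robot, y to its left, z up, the work surface at z = 0. Lengths are in mm, angles in rad, forces in N, time in s.
With the tool pointing down it reaches from about 425 to 950 mm from the base axis. Payload 4.7 kg.
Tool frame: the origin (TCP) lies at the very end of the fingers, on their centre line; the grasp point (between the pads) lies 19 mm behind it (ctrl.grip_depth is the distance from the TCP to the grasp point, in mm); z points along the fingers, y is the line along which they close (so a half turn about z gives the same grasp; the last joint's range is limited). The gripper opens to 85 mm and grips with 20 to 120 N. Pads are 22 mm wide; open, the fingers measure 114 mm over their backs; the gripper's body (76 mm by 85 mm) begins 54 mm behind the grasp point. The pads swing forward as they close: fully open they stand 13 mm farther back than shut.
Start: joints at [-1.171, 0.469, -0.049, 1.532, 0.024, 1.141, -0.082], TCP at [280.614, 613.928, 195.835] pointing down, gripper open.
Joint ranges: [-2.59, 2.59], [-0.33, 1.99], [-1.39, 1.29], [0.1, 2.45], [-1.04, 4.18], [0.21, 1.99], [-2.66, 2.66]. Speed limits (rad/s): [2.57, 2.57, 3.14, 3.14, 3.14, 3.14, 3.14].

## Interface

Orientations are given as a unit quaternion [w, x, y, z].
In Python, from station import ctrl gives the robot as it stands. The module is installed in compiled form; this text tells all that it offers.
- The arm moves only by the tool apply_moves, never from a script. Its argument "series" is a list of rows, each a list of 3 entries, a list of its own where there are three numbers: the turn, a rotation vector about the tool's x, y, z each as a share of 30 degrees, from -1 to 1, then the shift along the tool's x, y, z each as a share of 100 mm, from -1 to 1, then the gripper's target within -1 to 1 (fully open at 1, half-way at 0, shut at -1). In form: [[[rx, ry, rz], [tx, ty, tz], grip], ...]. A call has 1 to 8 rows; each row is the pose to reach, as a shift and turn from the pose commanded when the call began, along the tool's axes at that moment; what a row does not reach only later rows make up. A row lasts 1/10 s, in which the tool goes at most 50 mm and 8.59 degrees, less where a joint would pass 70% of its speed; a pose out of reach is approached as far as the arm can. A call with a number of a shift or a turn outside -1 to 1 is refused whole. A call with a gripper value outside its range is refused whole. The fingers move at their own pace and stop on an object; "newtons" is the grip in N (left out, the last holds). Time passes only in rows, so rows that repeat a pose let the fingers close. It gives the time, the measured TCP pose, the force, the opening and the grip force at its end, in the units of the state.
- ctrl.read_state(): the state, without advancing time (a new reading comes with each control period).
- ctrl.read_camera(name): name is "side" or "top"; returns a dict with "pixels" (480x640x3 uint8, red, green, blue), "camera_matrix" (3x3 intrinsics, pixels), "dist" ([k1, k2, p1, p2, k3] as OpenCV has them; the pictures are not rectified), "pose" (4x4, takes a point from camera to world coordinates). Camera axes: x right, y down, z forward; pixel columns grow to the right and rows downward; lengths in mm; the calibration is good to about 2 mm. A picture is of the moment at which its call begins. There is no depth.
- ctrl.hand_in(): hands the job in; it is judged then, once.
Trained networks look in a picture, given as the dict that the camera call returned (one of the last four; its "shot" number tells which), for a name from the list of things; names that differ only in an ending like _2 or _b are one class to them, and where a whole thing is asked for, a point or a joint stands for the part that bears it (a point fixed in the world has none). Each returns a list of dicts, best first, with "p" (0 to 1); they miss things now and then, are a little off and sometimes report something else, mostly with a low value. They report only what shows in the picture. A call takes as long as a camera call. They do not tell look-alikes from the thing itself.
- ctrl.silhouettes(picture, target): "pixels" (480x640 bool, what is visible of it).
- ctrl.landmark_of(picture, target): "point" ([x, y, z] in mm, in world coordinates, good to about 4 mm: a listed point, or the origin of a listed thing).
The state is a dict: "clock": time; "joint_positions": joint angles; "dq": joint speeds; "effort": joint torques, N m; "tool_pos": TCP position; "orientation": TCP orientation; "contact_force": force on the tool from outside, world axes, zero at the start; "torque": the same for the moment, N m; "finger_gap": finger opening in mm; "grasp_force": force on a finger pad.
Only numpy, scipy, OpenCV 4.12 (cv2) and the standard library are available. Lean on these libraries where they do the work, as an engineer would, in place of code of your own. Each camera call takes 0.05 s, during which the arm holds its last target. There are 200 camera calls.

## Task

Load the long stick of staples into the bench staple magazine: slide the safety tab outwards, slide the cover fully back, push the spring follower back with the stick, lower the stick level onto the channel floor behind the nose stop, legs down, and let go of it. Then slide the cover fully closed over it, and leave the short stick and the other things on the table where they stand.

Things in the scene. Friction and masses are not known exactly. Their poses are not given: they have to be found in the camera images.
- magazine: Staple magazine fixed to the table, at a different place and yaw each time: grey base plate 264 x 68 x 10 mm with an open-topped aluminium channel. Origin on the table under the middle of a loaded stick; x along the channel from nose to rear, z up. Safety-tab guide block beside the nose: x -50 to -18, y 34 to 92 mm, 30 mm high. Rear plate at x = 186 mm, 60 mm high
- seat (a point): On the channel floor (10 mm above the table) at magazine x = y = 0: the middle of the loaded stick's underside belongs here. Axes as the magazine's. Channel 22.6 mm wide inside; walls 18 mm high above the floor, flaring outwards over their upper 6 mm, reaching to y = 24 mm either side
- nose (a point): Top of the nose stop's inner face, at magazine x = -50 mm, 24 mm above the table. The stop (8 mm thick) closes the front end of the channel but is only 14 mm higher than its floor, so a raised stick can be carried in over it
- cover_grip (a point): Middle of the upright black fin on top of the cover, 80 mm above the table; the fin is 12 mm along the channel, 26 mm across and 28 mm high (66 to 94 mm above the table). It moves with the cover. Pinch it along the channel direction or push it
- cover (a joint): Cover rail: steel, inverted U, 110 mm long, 34 wide, top 66 and underside 63 mm above the table; slides along magazine +x. 0 = closed (over x -58 to 52 mm), 0.138 m = fully open (front edge at x = 80 mm). Friction 1.5 N, stays where left. Blocked after 2 mm while the safety tab is in. Cannot close over a stick that is not down on the channel floor
- tab_grip (a point): Grip point of the safety tab's upright black post, 65 mm above the table, on the +y side of the magazine near the nose; the post is 12 mm (magazine x) by 16 mm (magazine y), top 78 mm above the table
- tab (a joint): Safety tab: 0 = in (locks the cover), slides along magazine +y, away from the channel, up to 0.020 m. The cover is free beyond 0.013 m. Friction about 1.5 N, stays where it is left
- follower_face (a point): Middle of the flat face of the follower that looks to the nose, 34 mm above the table; the follower is 18 mm wide, 24 mm long, its top 58 mm above the table
- follower (a joint): Spring follower, slides along magazine +x. 0 = resting forward, face at magazine x = -10 mm, only 40 mm from the nose stop; 0.060 m when the long stick lies loaded against the nose stop; end of travel 0.085 m. The spring pushes it to the nose with 3.2 N at 0 rising to 5.6 N at 0.060
- long_stick: Full stick of heavy-wire steel staples, 100 mm long (its x), 18 mm wide (y), 50 mm high (z), standing legs down, 0.15 kg, both ends alike. Origin in the middle of its underside. To be gripped across its 18 mm width, at least 23 mm above its underside so that the fingers stay clear of the channel walls
- short_stick: Part-used stick of the same staples, 70 mm long, 18 mm wide, 50 mm high; not to be loaded. Long and short stick may lie in either place. Origin in the middle of its underside, x along it
- glue_bottle_1: White glue bottle with a pointed orange cap, 56 mm across, 151 mm high, on the right-hand perforated table (another stands far back on the left); bystander. Origin under its middle
- wheel: Black feed wheel lying flat, 45 mm across, 24 mm high; bystander. Origin under its middle
- tape: Yellow tape measure, 36 x 75 x 60 mm high; bystander. Origin under its middle
- wood_block: Wooden block 28 x 50 x 28 mm; bystander. Origin under its middle
- oil_bottle: Small square bottle of yellow oil, 43 x 57 x 104 mm high; bystander. Origin under its middle
- board: White-faced chipboard offcut standing on edge, 18 x 138 x 68 mm high, long side along its y, the nearer of two like it behind the magazine; bystander. Origin under its middle
Not all that is in view belongs to the job. What is shaped like the long_stick but red is not meant.

How it is judged:
By the outcome, as a careful person would: the job done as asked, in the order asked, and still so for the second after the job is handed in, with the robot touching nothing.
It also fails if it takes over 72 s, if anything falls off the work surface, if the arm or the gripper's body presses on something with over 40 N, if the wrist force passes 120 N, or if a joint passes its speed limit or range.

## Working session

There is one attempt and no reset: what is moved stays moved. The work goes in short steps, Python scripts to look and compute and a tool call to move; the robot and the scene stay as the last step left them, time stands still between calls to the robot, and variables do not carry over. Pictures are saved under pics/ and viewed, at most 10 in all, crops included, and the job is handed in when it is done.

Besides the shell and the picture viewer there is one more tool, called after "Call:" in YAML: its name, and indented under it one key for each argument. apply_moves: Moves the arm, as the interface text tells. Its arguments: {"type":"object","properties":{"series":{"type":"array","items":{"type":"array"}},"newtons":{"type":"number"}},"required":["series"]}

```bash
mkdir -p pics
python3 - <<'E'
from station import ctrl
import cv2,numpy as np
s=ctrl.read_state();print(s['clock'],s['tool_pos'],s['orientation'],s['finger_gap'],ctrl.grip_depth)
for n in ['top','side']:
    p=ctrl.read_camera(n);cv2.imwrite(f'pics/{n}0.png',p['pixels'][:,:,::-1])
    print(n,p['pose'].round(3).tolist(),p['camera_matrix'].tolist(),p['dist'])
    for t in ['magazine','seat','nose','cover_grip','tab_grip','follower_face','long_stick','short_stick','glue_bottle_1','wheel','tape','wood_block','oil_bottle','board']:
        print(t,[(round(d['p'],2),np.round(d['point']).tolist()) for d in ctrl.landmark_of(p,t)[:3]])
E
```

```text
0.0 [280.37720092 613.27679335 194.74162242] [-1.71806589e-04  2.12758333e-01  9.77104343e-01 -9.82887274e-04] 85.41383015760518 18.700000000000003
top [[-0.013, -0.999, 0.053, 412.184], [-1.0, 0.013, 0.0, -152.395], [-0.001, -0.053, -0.999, 1431.513], [0.0, 0.0, 0.0, 1.0]] [[550.295784240383, 0.0, 317.02487252219277], [0.0, 550.295784240383, 243.19387741220066], [0.0, 0.0, 1.0]] [-0.06946894  0.          0.          0.          0.        ]
magazine [(0.9, [565.0, 107.0, 2.0])]
seat [(0.69, [562.0, 110.0, 11.0])]
nose [(0.68, [572.0, 60.0, 22.0]), (0.58, [476.0, -356.0, -6.0])]
cover_grip [(0.81, [562.0, 110.0, 80.0]), (0.7, [382.0, -97.0, 0.0]), (0.16, [571.0, 59.0, 23.0])]
tab_grip []
follower_face []
long_stick [(0.94, [220.0, -393.0, -0.0]), (0.83, [356.0, -460.0, 2.0]), (0.75, [500.0, -490.0, -2.0])]
short_stick [(0.67, [476.0, -350.0, 2.0])]
glue_bottle_1 [(0.96, [631.0, -424.0, -2.0])]
wheel [(0.5, [453.0, -220.0, -0.0])]
tape [(0.98, [388.0, 191.0, -2.0]), (0.58, [564.0, 109.0, 78.0]), (0.16, [566.0, 108.0, 7.0])]
wood_block [(0.79, [381.0, -96.0, 1.0])]
oil_bottle [(0.94, [7
[... 341 characters left out ...]
      0.        ]
magazine [(0.91, [569.0, 104.0, -3.0])]
seat [(0.62, [568.0, 109.0, 10.0])]
nose [(0.61, [568.0, 61.0, 25.0]), (0.6, [691.0, -33.0, -3.0])]
cover_grip [(0.95, [570.0, 108.0, 77.0])]
tab_grip [(0.44, [519.0, 68.0, 61.0])]
follower_face []
long_stick [(0.96, [497.0, -488.0, 0.0]), (0.84, [358.0, -464.0, -4.0]), (0.82, [579.0, -244.0, -1.0])]
short_stick [(0.57, [478.0, -350.0, -1.0])]
glue_bottle_1 [(0.71, [636.0, -424.0, -4.0]), (0.56, [517.0, 70.0, 61.0])]
wheel [(0.56, [457.0, -222.0, 0.0])]
tape [(0.95, [387.0, 190.0, -1.0]), (0.51, [749.0, 154.0, 3.0])]
wood_block [(0.77, [383.0, -96.0, 1.0])]
oil_bottle [(0.97, [747.0, 152.0, -0.0])]
board [(0.91, [690.0, -33.0, -2.0])]
```

View pics/top0.png

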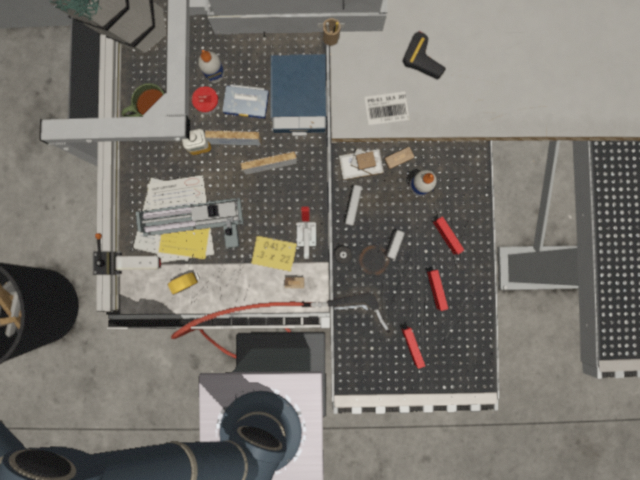

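View pics/side0.png

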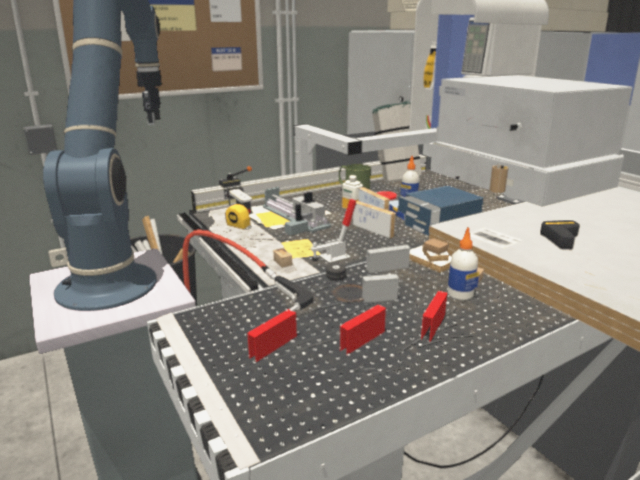

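The top picture shows the magazine at (190,217) with its nose to the right, and the tab post near (231,237). Candidates for the long stick:
- grey (354,205), long
- grey (396,245), shorter
- red (450,236), (439,290) and (413,347), which are decoys

By the description I choose the grey one at (354,205), which is at (388,258) in the side view. I'll check it in a crop and fit the poses.

```bash
cat > h.py <<'E'
from station import ctrl
import cv2,numpy as np
from scipy.optimize import minimize
from scipy.spatial.transform import Rotation as R
def proj(p,X):
    T=np.linalg.inv(np.array(p['pose']));r=cv2.Rodrigues(T[:3,:3])[0]
    return cv2.projectPoints(np.array(X,float).reshape(-1,1,3),r,T[:3,3],np.array(p['camera_matrix']),np.array(p['dist']))[0].reshape(-1,2)
def box(x0,x1,y0,y1,z0,z1): return np.array([[x,y,z] for x in(x0,x1) for y in(y0,y1) for z in(z0,z1)],float)
def place(B,x,y,a):
    c,s=np.cos(a),np.sin(a);return B@np.array([[c,s,0],[-s,c,0],[0,0,1]])+[x,y,0]
def mask(p,boxes,S=4):
    m=np.zeros((480*S,640*S),np.uint8)
    for B in boxes:
        q=cv2.convexHull(((proj(p,B)+.5)*S*16).astype(np.int32));cv2.fillConvexPoly(m,q,255,cv2.LINE_8,4)
    return cv2.resize(m,(640,480),interpolation=cv2.INTER_AREA)/255.
def sil(p,t,near):
    best=None
    for d in ctrl.silhouettes(p,t):
        v,u=np.nonzero(d['pixels']); dd=np.hypot(*(np.array([u.mean(),v.mean()])-near))
        if best is None or dd<best[0]: best=(dd,d['pixels'].astype(float),d['p'])
    return best
def fit(items,boxes,x0):
    "items: (picture, mask)"
    def f(v):
        e=0
        for p,m in items:
            M=mask(p,[place(B,*v) for B in boxes]);e+=1-np.minimum(M,m).sum()/np.maximum(M,m).sum()
        return e/len(items)
    x0=np.array(x0,float);sm=x0+np.vstack([np.zeros(3),np.diag([6,6,.08])]);b=None
    for k in range(3):
        r=minimize(f,x0,method='Nelder-Mead',options=dict(initial_simplex=sm,xatol=.05,fatol=1e-5,maxiter=150))
        x0=r.x;sm=x0+np.vstack([np.zeros(3),np.diag([-3,3,.04])])
    return r.x,r.fun
E
python3 - <<'E'
from h import *
P={n:ctrl.read_camera(n) for n in('top','side')}
def do(t,at,boxes,x0,cams=('top','side')):
    it=[]
    for n in cams:
        s=sil(P[n],t,proj(P[n],[at])[0])
        if s is None: print(t,n,'none');continue
        print(t,n,round(s[0],1),round(s[2],2),s[1].sum());it.append((P[n],s[1]))
    for sub in [it]+[[i] for i in it]: 
        v,e=fit(sub,boxes,x0);print('  ',v.round(3),round(e,3))
do('long_stick',(579,-244,25),[box(-50,50,-9,9,0,50)],(579,-244,0))
do('short_stick',(477,-350,25),[box(-35,35,-9,9,0,50)],(477,-350,-.3))
do('cover_grip',(566,109,66),[box(-58,52,-17,17,58,66),box(-6,6,-13,13,66,94)],(566,109,1.68))
do('tab_grip',(518,69,60),[box(-40,-28,50,66,30,78)],(566,109,1.68))
im=P['side']['pixels'][180:320,240:430,::-1];im2=P['top']['pixels'][180:265,125:255,::-1]
cv2.imwrite('pics/c1.png',np.vstack([cv2.resize(im,(500,330),interpolation=2)[:260],cv2.resize(im2,(500,327),interpolation=2)]))
E
```

```text
long_stick top 1.2 0.72 291.0
long_stick side 1.6 0.9 961.0
   [ 5.79782e+02 -2.45033e+02 -2.10000e-01] 0.145
   [ 5.82363e+02 -2.45294e+02 -2.15000e-01] 0.151
   [ 5.74333e+02 -2.50793e+02 -2.07000e-01] 0.057
short_stick top 1.2 0.66 256.0
short_stick side 1.0 0.74 890.0
   [ 4.78441e+02 -3.48586e+02 -3.75000e-01] 0.127
   [ 4.80342e+02 -3.48986e+02 -3.68000e-01] 0.123
   [ 4.74672e+02 -3.53272e+02 -3.17000e-01] 0.059
cover_grip top 2.3 0.76 853.0
cover_grip side 6.5 0.81 583.0
   [561.708 105.726   1.673] 0.407
   [567.857 109.514   1.694] 0.265
   [552.714  89.359   1.703] 0.463
tab_grip top 3.3 0.5 86.0
tab_grip side none
   [572.945 111.601   1.7  ] 0.493
   [572.945 111.601   1.7  ] 0.493
```

View pics/c1.png

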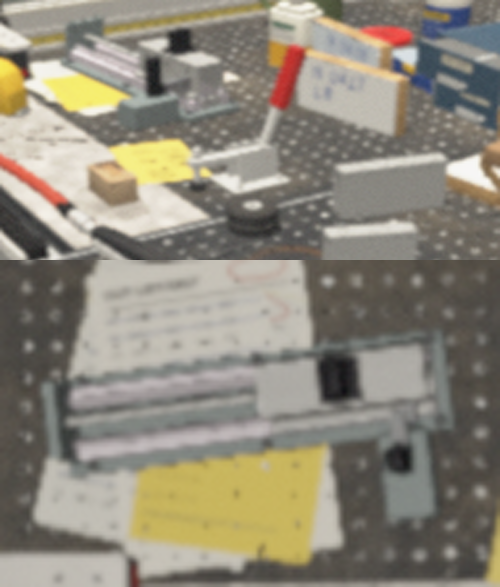

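The crop shows the long grey stick upright at side (390,215). The short grey one is in front of it, and a clamp with a tall red handle stands between it and the magazine. The magazine's black fin and tab post are clear in the top view. I'll start moving and refine the magazine fit on the way.

Call:
apply_moves:
  series:
    - [[0,0,-1],[-1,-0.9,0],1]
    - [[0,0,-1],[-1,-0.9,0],1]
    - [[0,0,-1],[-1,-0.9,0],1]
    - [[0,0,-1],[-1,-0.9,0],1]
    - [[0,0,-1],[-1,-0.9,0],0.2]
    - [[0,0,-1],[-1,-0.9,0],0.2]
  newtons: 40

```text
clock: 2.6
tool_pos: [333.7, 491.2, 196.0]
orientation: [-0.0, -0.047, 0.999, 0.0]
contact_force: [-0.4, -0.4, -0.2]
finger_gap: 58.9
grasp_force: 0.0
```

```bash
cat >> h.py <<'E'
def st():
    s=ctrl.read_state();Q=s['orientation'];M=R.from_quat([Q[1],Q[2],Q[3],Q[0]]).as_matrix()
    print('t',round(s['clock'],2),'tcp',np.round(s['tool_pos'],1),'ty',round(np.arctan2(M[1,1],M[0,1]),3),'tz',M[:,2].round(3),'F',np.round(s['contact_force'],1),'gap',round(s['finger_gap'],1),'gf',round(s['grasp_force'],1),'q',np.round(s['joint_positions'],2))
    return s,M
def dark(p,c,r,th=60):
    u,v=np.round(c).astype(int);m=np.zeros((480,640))
    g=p['pixels'].max(2);m[v-r:v+r+1,u-r:u+r+1]=np.clip((th*1.5-g[v-r:v+r+1,u-r:u+r+1])/(th),0,1)
    return m
E
python3 - <<'E'
from h import *
st()
P={n:ctrl.read_camera(n) for n in('top','side')}
mg=[box(-70,194,-34,34,0,10),box(-50,-18,34,92,0,30),box(-58,-50,-15,15,10,24),box(186,194,-34,34,0,60),box(-58,52,-17,17,28,66),box(-6,6,-13,13,66,94),box(-40,-28,45,61,30,78),box(-50,186,-24,24,10,28)]
for n in P:
    s=sil(P[n],'magazine',proj(P[n],[(560,150,20)])[0]);print(n,s[0],s[2],s[1].sum(),fit([(P[n],s[1])],mg,(567,109,1.69)))
    v,u=np.nonzero(s[1]);print(cv2.minAreaRect(np.c_[u,v].astype(np.float32)))
fin=box(-6,6,-13,13,66,94);tab=box(-6,6,-8,8,34,78)
for n in P:
  for nm,B,a,r in(('fin',fin,(567,109,80),11),('tab',tab,(518,69,62),8)):
    c=proj(P[n],[a])[0];m=dark(P[n],c,r)
    f=lambda v:((mask(P[n],[place(B,v[0],v[1],1.69)])-m)**2).sum()
    q=minimize(f,a[:2],method='Nelder-Mead',options=dict(initial_simplex=[[a[0]-4,a[1]],[a[0]+5,a[1]+4],[a[0],a[1]-6]]))
    print(n,nm,q.x.round(1),q.fun,m.sum())
E
```

```text
t 2.6 tcp [333.7 491.2 196. ] ty 1.665 tz [-0.     0.001 -1.   ] F [-0.4 -0.4 -0.2] gap 58.9 gf 0.0 q [-0.94  0.34 -0.14  1.73  0.05  1.08  0.57]
top 6.081062115451419 0.86 2940.0 (array([568.48976944, 109.74885089,   1.68372475]), np.float64(0.0794344219930595))
((189.0, 223.0), (48.0, 104.0), 90.0)
side 2.247590157913681 0.74 1774.0 (array([567.16109896, 110.90648131,   1.68279017]), np.float64(0.12474283482953752))
((296.5, 210.0), (46.0, 65.0), 90.0)
top fin [569.8 106.5] 8.913751441753172 84.41666666666666
top tab [518.9  71. ] 15.88656862745098 38.699999999999996
side fin [567.4 105.5] 44.41364859669358 64.1
side tab [522.4  80.3] 57.353441945405606 53.08333333333333
```

Call:
apply_moves:
  series:
    - [[0,0,0],[-0.18,-0.5,0],0.2]
    - [[0,0,0],[-0.36,-1,0],0.2]
    - [[0,0,0],[-0.36,-1,0],0.2]

```text
clock: 3.1
tool_pos: [383.0, 388.4, 195.6]
orientation: [0.001, -0.043, 0.999, -0.002]
contact_force: [0.4, 0.4, -0.1]
finger_gap: 51.0
grasp_force: 0.0
```

Call:
apply_moves:
  series:
    - [[0,0,0],[-0.18,-0.5,0],0.2]
    - [[0,0,0],[-0.36,-1,0],0.2]
    - [[0,0,0],[-0.36,-1,0],0.2]

```text
clock: 3.4
tool_pos: [427.8, 292.3, 195.8]
orientation: [0.001, -0.043, 0.999, -0.002]
contact_force: [0.9, 0.4, 0.3]
finger_gap: 51.1
grasp_force: 0.0
```

Call:
apply_moves:
  series:
    - [[0,0,0],[-0.18,-0.5,0],0.2]
    - [[0,0,0],[-0.36,-1,0],0.2]
    - [[0,0,0],[-0.36,-1,0],0.2]

```text
clock: 3.7
tool_pos: [472.7, 196.3, 195.9]
orientation: [0.001, -0.043, 0.999, -0.001]
contact_force: [0.5, 0.7, -0.3]
finger_gap: 51.2
grasp_force: 0.0
```

Call:
apply_moves:
  series:
    - [[0,0,0],[-0.18,-0.5,0],0.2]
    - [[0,0,0],[-0.36,-1,0],0.2]
    - [[0,0,0],[-0.36,-1,0],0.2]
    - [[0,0,0],[-0.36,-1,0],0.2]

```text
clock: 4.1
tool_pos: [516.0, 105.2, 195.7]
orientation: [-0.0, -0.046, 0.999, 0.0]
contact_force: [-0.2, 0.2, -0.0]
finger_gap: 51.4
grasp_force: 0.0
```

Call:
apply_moves:
  series:
    - [[0,0,-0.036],[-0.01,-0.37,0.3],0.2]
    - [[0,0,-0.036],[-0.01,-0.37,0.7],0.2]
    - [[0,0,-0.036],[-0.01,-0.37,0.7],0.2]
    - [[0,0,-0.036],[-0.01,-0.37,0.7],0.2]

```text
clock: 4.5
tool_pos: [519.4, 71.8, 125.9]
orientation: [-0.001, -0.059, 0.998, 0.001]
contact_force: [0.3, 0.6, 0.4]
finger_gap: 51.0
grasp_force: 0.0
```

Run:
```python
from h import *
st()
p=ctrl.read_camera('top');q=ctrl.read_camera('side')
a=cv2.resize(p['pixels'][170:270,165:285,::-1],(400,333),interpolation=2);b=cv2.resize(q['pixels'][130:240,240:360,::-1],(363,333),interpolation=2)
cv2.imwrite('pics/c2.png',np.hstack([a,b]))
```

```text
t 4.5 tcp [519.4  71.8 125.9] ty 1.688 tz [-0.001  0.001 -1.   ] F [0.3 0.6 0.4] gap 51.0 gf 0.0 q [-0.3   0.3   0.1   1.97 -0.04  0.87  1.51]
```

View pics/c2.png

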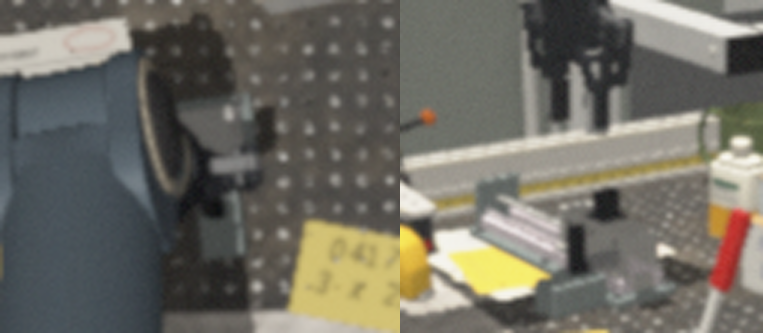

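The top view is mostly blocked by the arm. The side view shows the open fingers at (560,110) and (600,110), directly above the tab post at (575,248). I'll descend and pinch.

Call:
apply_moves:
  series:
    - [[0,0,0],[0,-0.02,0.4],0.2]
    - [[0,0,0],[0,-0.02,0.78],0.2]
    - [[0,0,0],[0,-0.02,0.78],0.2]
    - [[0,0,0],[0,-0.02,0.78],-1]
    - [[0,0,0],[0,-0.02,0.78],-1]
    - [[0,0,0],[0,-0.02,0.78],-1]
    - [[0,0,0],[0,-0.02,0.78],-1]
    - [[0,0,0],[0,-0.02,0.78],-1]
  newtons: 40

```text
clock: 5.4
tool_pos: [520.6, 67.3, 48.7]
orientation: [0.001, -0.057, 0.998, 0.0]
contact_force: [-0.4, 0.1, -0.2]
finger_gap: -0.0
grasp_force: 0.0
```

Call:
apply_moves:
  series:
    - [[0,0,0],[0,0,0],-1]
    - [[0,0,0],[0,0,0],-1]
    - [[0,0,0],[0,0,0],-1]

```text
clock: 5.7
tool_pos: [520.0, 67.2, 47.8]
orientation: [-0.0, -0.057, 0.998, 0.0]
contact_force: [-0.5, 0.1, 0.9]
finger_gap: -0.0
grasp_force: 0.0
```

The gap is 0, so the fingers closed beside the post. I'll look.

Run:
```python
from h import *
st()
q=ctrl.read_camera('side')
for t in('tab_grip','cover_grip'): print(t,[(round(d['p'],2),np.round(d['point'],1).tolist()) for d in ctrl.landmark_of(q,t)[:3]])
print(proj(q,[(520,67,48),(519,69.5,78),(519,69.5,30)]))
cv2.imwrite('pics/c3.png',cv2.resize(q['pixels'][150:250,250:350,::-1],(600,600),interpolation=2))
```

```text
t 5.7 tcp [520.   67.2  47.8] ty 1.684 tz [-0.  0. -1.] F [-0.5  0.1  0.9] gap -0.0 gf 0.0 q [-0.28  0.41  0.09  2.03 -0.06  0.7   1.53]
tab_grip [(0.41, [517.6, 69.8, 59.2])]
cover_grip [(0.7, [569.4, 109.6, 75.9])]
[[299.92467208 213.66298428]
 [298.91873559 203.00175832]
 [299.31118881 219.65931789]]
```

View pics/c3.png

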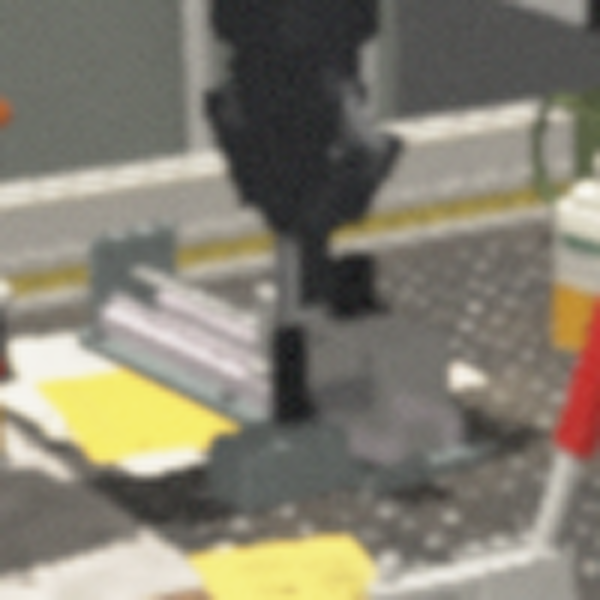

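Side view: the post is at px (298.5, 204–220), but the finger tips seem to end near row 201, above its top, while the reported TCP should project to row 213.7. I'll raise the arm a little and check where the finger tips really project.

Call:
apply_moves:
  series:
    - [[0,0,0],[0,0,-0.5],-1]
    - [[0,0,0],[0,0,-0.5],-1]
    - [[0,0,0],[0,0,-0.5],-1]

```text
clock: 6.15
tool_pos: [521.0, 67.4, 98.9]
orientation: [0.001, -0.057, 0.998, 0.0]
contact_force: [-0.5, -1.0, -0.4]
finger_gap: -0.3
grasp_force: 0.0
```

Run:
```python
from h import *
s,M=st();t=np.array(s['tool_pos'])
out=[]
for n,(u0,v0) in(('side',(260,140)),('top',(180,180))):
    q=ctrl.read_camera(n);np.save(f'{n}.npy',q['pixels'])
    im=cv2.resize(q['pixels'][v0:v0+80,u0:u0+80,::-1],(400,400),interpolation=2)
    for pt,c in((t,(0,0,255)),(t+[0,0,19],(0,255,255)),((519,69.5,78),(0,255,0))):
        a=proj(q,[pt])[0];print(n,a.round(1));cv2.circle(im,tuple(int(v) for v in (a+.5-[u0,v0])*5),3,c,-1)
    out.append(im)
cv2.imwrite('pics/c4.png',np.hstack(out))
```

```text
t 6.15 tcp [521.   67.4  98.9] ty 1.684 tz [ 0.003  0.001 -1.   ] F [-0.5 -1.  -0.4] gap -0.3 gf 0.0 q [-0.29  0.34  0.1   1.99 -0.05  0.81  1.52]
side [299.8 195.7]
side [299.6 188.9]
side [298.9 203. ]
top [226.5 228.7]
top [225.2 228. ]
top [227.1 230.2]
```

View pics/c4.png

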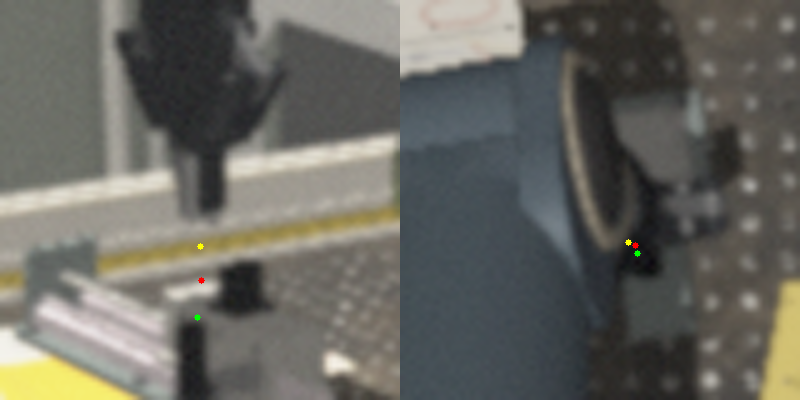

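The marks show the finger tips at side px (300,184), about 12 px (33 mm) above the reported TCP at (299.8,195.7). The tab post's top does match its mark, so the tips really are higher than reported and passed over the post. With the fingers open they straddle the guide block, so descending to a reported 14 mm is safe either way, and the gap on closing will tell me which is right.

Call:
apply_moves:
  series:
    - [[0,0,0],[0.04,0,0],0.2]
    - [[0,0,0],[0.04,0,0],0.2]
    - [[0,0,0],[0.04,0,0],0.2]
    - [[0,0,0],[0.04,0,0],0.2]
    - [[0,0,0],[0.04,0,0.2],0.2]
    - [[0,0,0],[0.04,0,0.4],0.2]
    - [[0,0,0],[0.04,0,0.5],0.2]
    - [[0,0,0],[0.04,0,0.5],0.2]

```text
clock: 7.05
tool_pos: [515.0, 66.5, 46.5]
orientation: [-0.002, -0.057, 0.998, -0.0]
contact_force: [0.1, 0.0, -0.0]
finger_gap: 51.1
grasp_force: 0.0
```

Call:
apply_moves:
  series:
    - [[0,0,0],[0,0,0.1],0.2]
    - [[0,0,0],[0,0,0.2],0.2]
    - [[0,0,0],[0,0,0.33],0.2]
    - [[0,0,0],[0,0,0.33],-0.2]
    - [[0,0,0],[0,0,0.33],-1]
    - [[0,0,0],[0,0,0.33],-1]
    - [[0,0,0],[0,0,0.33],-1]
    - [[0,0,0],[0,0,0.33],-1]

```text
clock: 7.85
tool_pos: [516.1, 69.1, 14.9]
orientation: [0.0, -0.058, 0.998, 0.001]
contact_force: [-0.1, 4.6, -3.1]
finger_gap: 11.7
grasp_force: 42.3
```

Run:
```python
from h import *
st()
q=ctrl.read_camera('side')
cv2.imwrite('pics/c5.png',cv2.resize(q['pixels'][160:240,260:340,::-1],(480,480),interpolation=2))
```

```text
t 7.85 tcp [516.1  69.1  14.9] ty 1.686 tz [ 0.001  0.002 -1.   ] F [-0.1  4.6 -3.1] gap 11.7 gf 42.3 q [-0.28  0.46  0.08  2.06 -0.07  0.62  1.54]
```

The gap is 11.7 mm, so the post is pinched and the tips sit about 33 mm above the reported TCP. Now I'll pull the tab outwards.

Call:
apply_moves:
  series:
    - [[0,0,0],[0.07,0.02,0],-1]
    - [[0,0,0],[0.14,0.02,0],-1]
    - [[0,0,0],[0.2,0.02,0],-1]
    - [[0,0,0],[0.2,0.02,0],-1]
    - [[0,0,0],[0.2,0.02,0],-1]

```text
clock: 8.4
tool_pos: [498.0, 67.2, 15.0]
orientation: [0.003, -0.057, 0.998, 0.0]
contact_force: [6.5, 2.9, -10.9]
finger_gap: 11.2
grasp_force: 41.3
```

Run:
```python
from h import *
st()
```

```text
t 8.4 tcp [498.   67.2  15. ] ty 1.685 tz [ 0.005  0.001 -1.   ] F [  6.5   2.9 -10.9] gap 11.2 gf 41.3 q [-0.28  0.43  0.08  2.11 -0.06  0.6   1.53]
```

Call:
apply_moves:
  series:
    - [[0,0,0],[0,0,0],0.2]
    - [[0,0,0],[0,0,0],0.2]
    - [[0,0,0],[0,0,0],0.2]
    - [[0,0,0],[0,0,0],0.2]
    - [[0,0,0],[0,0,-0.4],0.2]
    - [[0,0,0],[0,0,-0.8],0.2]
    - [[0,0,0],[0,0,-0.95],0.2]
    - [[0,0,0],[0,0,-0.95],0.2]

```text
clock: 9.2
tool_pos: [497.9, 66.7, 112.4]
orientation: [0.003, -0.057, 0.998, 0.001]
contact_force: [0.1, -0.2, -0.3]
finger_gap: 51.0
grasp_force: 0.0
```

Call:
apply_moves:
  series:
    - [[0,0,0],[-0.38,0.17,0],0.2]
    - [[0,0,0],[-0.76,0.34,0],0.2]
    - [[0,0,0],[-0.76,0.34,0],0.2]
    - [[0,0,0],[-0.76,0.34,0.15],0.2]
    - [[0,0,0],[-0.76,0.34,0.15],0.2]

```text
clock: 9.7
tool_pos: [564.9, 108.1, 91.7]
orientation: [-0.003, -0.057, 0.998, -0.001]
contact_force: [-0.1, 0.6, 0.2]
finger_gap: 51.6
grasp_force: 0.0
```

Run:
```python
from h import *
s,M=st();t=np.array(s['tool_pos'])
out=[]
for n,(u0,v0) in(('side',(260,140)),('top',(180,180))):
    q=ctrl.read_camera(n)
    im=cv2.resize(q['pixels'][v0:v0+80,u0:u0+80,::-1],(400,400),interpolation=2)
    for pt,c in((t+[0,0,33],(0,0,255)),((568,109,94),(0,255,0))):
        a=proj(q,[pt])[0];cv2.circle(im,tuple(int(v) for v in (a+.5-[u0,v0])*5),3,c,-1)
    out.append(im)
    for tt in('cover_grip','tab_grip'): print(n,tt,[(round(d['p'],2),np.round(d['point'],1).tolist()) for d in ctrl.landmark_of(q,tt)[:2]])
cv2.imwrite('pics/c6.png',np.clip(np.hstack(out)*1.3,0,255))
```

```text
t 9.7 tcp [564.9 108.1  91.7] ty 1.685 tz [-0.006 -0.002 -1.   ] F [-0.1  0.6  0.2] gap 51.6 gf 0.0 q [-0.33  0.42  0.09  1.88 -0.05  0.85  1.47]
side cover_grip [(0.94, [571.7, 106.9, 78.6])]
side tab_grip [(0.72, [496.5, 70.6, 64.8])]
top cover_grip [(0.83, [565.9, 106.3, 78.5]), (0.53, [476.4, -354.0, -3.6])]
top tab_grip [(0.48, [496.2, 66.2, 60.7])][ WARN:0@2.345] global loadsave.cpp:1063 imwrite_ Unsupported depth image for selected encoder is fallbacked to CV_8U.
```

View pics/c6.png

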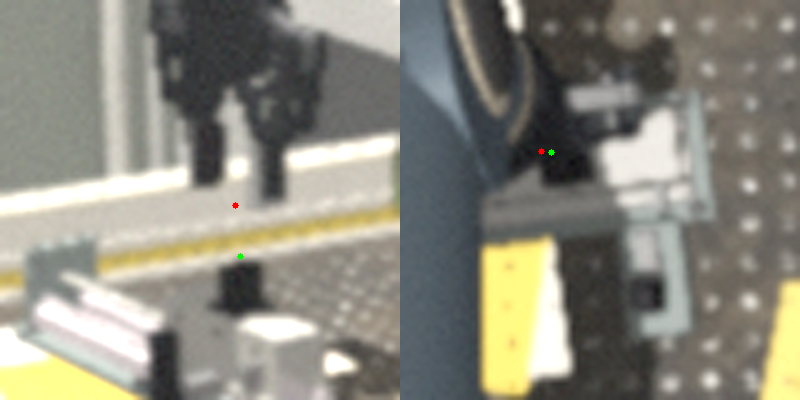

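The tab post is now out at top crop (645,290), about (496,68) in world coordinates. The open fingers straddle the fin. I'll descend, pinch it and draw the cover back.

Call:
apply_moves:
  series:
    - [[0,0,0],[-0.03,-0.01,0.2],0.2]
    - [[0,0,0],[-0.03,-0.01,0.4],0.2]
    - [[0,0,0],[-0.03,-0.01,0.5],0.2]
    - [[0,0,0],[-0.03,-0.01,0.5],-0.5]
    - [[0,0,0],[-0.03,-0.01,0.5],-1]
    - [[0,0,0],[-0.03,-0.01,0.5],-1]
    - [[0,0,0],[-0.03,-0.01,0.5],-1]
    - [[0,0,0],[-0.03,-0.01,0.5],-1]

```text
clock: 10.8
tool_pos: [571.5, 108.3, 45.9]
orientation: [0.001, -0.057, 0.998, 0.0]
contact_force: [-0.7, -0.4, 4.4]
finger_gap: 10.4
grasp_force: 41.4
```

Run:
```python
from h import *
st()
```

```text
t 10.8 tcp [571.5 108.3  45.9] ty 1.684 tz [ 0.002  0.    -1.   ] F [-0.7 -0.4  4.4] gap 10.4 gf 41.4 q [-0.33  0.49  0.09  1.9  -0.06  0.75  1.48]
```

Call:
apply_moves:
  series:
    - [[0,0,0],[0,0,-0.03],-1]
    - [[0,0,0],[0,0.1,-0.03],-1]
    - [[0,0,0],[0,0.25,-0.03],-1]
    - [[0,0,0],[0,0.4,-0.03],-1]
    - [[0,0,0],[0,0.55,-0.03],-1]
    - [[0,0,0],[0,0.7,-0.03],-1]
    - [[0,0,0],[0,0.7,-0.03],-1]

```text
clock: 11.5
tool_pos: [563.1, 180.2, 46.1]
orientation: [0.001, -0.058, 0.998, 0.001]
contact_force: [6.2, 1.5, -14.4]
finger_gap: 10.7
grasp_force: 41.1
```

Run:
```python
from h import *
st()
q=ctrl.read_camera('side')
for tt in('cover_grip','tab_grip','follower_face'): print(tt,[(round(d['p'],2),np.round(d['point'],1).tolist()) for d in ctrl.landmark_of(q,tt)[:2]])
```

```text
t 11.5 tcp [563.1 180.2  46.1] ty 1.687 tz [ 0.001  0.001 -1.   ] F [  6.2   1.5 -14.4] gap 10.7 gf 41.1 q [-0.44  0.5   0.08  1.88 -0.06  0.76  1.36]
cover_grip [(0.84, [560.5, 183.2, 80.7]), (0.72, [569.0, 109.3, -6.3])]
tab_grip [(0.61, [498.2, 68.2, 59.9])]
follower_face [(0.7, [566.6, 100.3, 33.4])]
```

Call:
apply_moves:
  series:
    - [[0,0,0],[-0.02,0.1,0.02],-1]
    - [[0,0,0],[-0.02,0.25,0.02],-1]
    - [[0,0,0],[-0.02,0.4,0.02],-1]
    - [[0,0,0],[-0.02,0.55,0.02],-1]
    - [[0,0,0],[-0.02,0.64,0.02],-1]
    - [[0,0,0],[-0.02,0.7,0.02],-1]
    - [[0,0,0],[-0.02,0.71,0.02],-1]
    - [[0,0,0],[-0.02,0.71,0.02],-1]

```text
clock: 12.5
tool_pos: [555.8, 244.0, 45.9]
orientation: [-0.002, -0.056, 0.998, -0.003]
contact_force: [-5.7, -10.4, 8.1]
finger_gap: 10.9
grasp_force: 43.8
```

Run:
```python
from h import *
st()
q=ctrl.read_camera('side')
for tt in('cover_grip','follower_face'): print(tt,[(round(d['p'],2),np.round(d['point'],1).tolist()) for d in ctrl.landmark_of(q,tt)[:2]])
```

```text
t 12.5 tcp [555.8 244.   45.9] ty 1.683 tz [-0.003 -0.007 -1.   ] F [ -5.7 -10.4   8.1] gap 10.9 gf 43.8 q [-0.54  0.52  0.08  1.84 -0.05  0.79  1.24]
cover_grip [(0.67, [554.6, 245.0, 79.1])]
follower_face [(0.6, [554.7, 245.3, 79.9]), (0.52, [567.9, 102.3, 32.0])]
```

The cover is against its rear stop (Fy −10 N, fin at y ≈ 245). I'll release it, rise and travel to the long stick.

Call:
apply_moves:
  series:
    - [[0,0,0],[0,-0.03,0],-0.5]
    - [[0,0,0],[0,-0.03,0],0.2]
    - [[0,0,0],[0,-0.03,0],0.2]
    - [[0,0,0],[0,-0.03,0],0.2]
    - [[0,0,0],[0,-0.03,-0.4],0.2]
    - [[0,0,0],[0,-0.03,-0.8],0.2]
    - [[0,0,0],[0,-0.03,-1],0.2]
    - [[0,0,0],[0,-0.03,-1],0.2]

```text
clock: 13.45
tool_pos: [559.6, 247.3, 149.8]
orientation: [0.004, -0.057, 0.998, 0.002]
contact_force: [0.5, -0.2, 0.3]
finger_gap: 51.2
grasp_force: 0.0
```

Call:
apply_moves:
  series:
    - [[0,0,0],[0.03,-0.5,-0.3],0.2]
    - [[0,0,0],[0.06,-1,-0.5],0.2]
    - [[0,0,0],[0.06,-1,-0.5],0.2]
    - [[0,0,0],[0.06,-1,-0.5],0.2]

```text
clock: 13.85
tool_pos: [563.1, 143.0, 196.0]
orientation: [0.001, -0.054, 0.999, -0.0]
contact_force: [0.3, 0.5, -0.1]
finger_gap: 51.1
grasp_force: 0.0
```

Call:
apply_moves:
  series:
    - [[0,0,0],[0.03,-0.5,0],0.2]
    - [[0,0,0],[0.07,-1,0],0.2]
    - [[0,0,0],[0.07,-1,0],0.2]

```text
clock: 14.15
tool_pos: [566.5, 38.7, 194.4]
orientation: [-0.001, -0.052, 0.999, -0.002]
contact_force: [0.0, -0.3, -0.9]
finger_gap: 51.2
grasp_force: 0.0
```

Call:
apply_moves:
  series:
    - [[0,0,0],[0.03,-0.5,0],0.2]
    - [[0,0,0],[0.07,-1,0],0.2]
    - [[0,0,0],[0.07,-1,0],0.2]

```text
clock: 14.45
tool_pos: [570.6, -61.5, 194.5]
orientation: [-0.001, -0.052, 0.999, -0.002]
contact_force: [-0.1, 0.4, -1.0]
finger_gap: 51.1
grasp_force: 0.0
```

Call:
apply_moves:
  series:
    - [[0,0,0],[0.03,-0.5,0],0.2]
    - [[0,0,0],[0.07,-1,0],0.2]
    - [[0,0,0],[0.07,-1,0],0.2]

```text
clock: 14.75
tool_pos: [574.7, -161.8, 194.5]
orientation: [-0.001, -0.052, 0.999, -0.002]
contact_force: [0.4, -0.1, 0.1]
finger_gap: 51.5
grasp_force: 0.0
```

Call:
apply_moves:
  series:
    - [[0,0,0.2],[0.03,-0.5,0],0.2]
    - [[0,0,0.4],[0.06,-0.86,0],0.2]
    - [[0,0,0.62],[0.06,-0.86,0],0.2]
    - [[0,0,0.62],[0.06,-0.86,0],0.2]
    - [[0,0,0.62],[0.06,-0.86,0],0.2]

```text
clock: 15.25
tool_pos: [580.1, -238.1, 194.5]
orientation: [-0.001, 0.103, 0.995, 0.001]
contact_force: [0.6, 0.4, 0.4]
finger_gap: 51.3
grasp_force: 0.0
```

```bash
cat >> h.py <<'E'
def mag(q,n,x0=(567,109,1.685)):
    mg=[box(-70,194,-34,34,0,10),box(-50,-18,34,92,0,30),box(-58,-50,-15,15,10,24),box(186,194,-34,34,0,60),box(80,190,-17,17,28,66),box(132,144,-13,13,66,94),box(-40,-28,64,80,30,78),box(-50,186,-24,24,10,28),box(-10,14,-9,9,10,58)]
    s=sil(q,'magazine',proj(q,[(560,150,20)])[0]);return fit([(q,s[1])],mg,x0)
E
python3 - <<'E'
from h import *
s,M=st()
for n in('side','top'):
    q=ctrl.read_camera(n)
    for tt in('cover_grip','seat','nose','follower_face','tab_grip','long_stick'): print(n,tt,[(round(d['p'],2),np.round(d['point'],1).tolist()) for d in ctrl.landmark_of(q,tt)[:3]])
    print(n,mag(q,n))
    c=sil(q,'long_stick',proj(q,[(579,-246,25)])[0])
    if c: print(c[0],c[2],c[1].sum(),fit([(q,c[1])],[box(-50,50,-9,9,0,50)],(579,-246,-.21)))
    if n=='top': cv2.imwrite('pics/c7.png',np.hstack([cv2.resize(q['pixels'][175:265,125:255,::-1],(520,360),interpolation=2),cv2.resize(q['pixels'][165:255,315:385,::-1],(280,360),interpolation=2)]))
E
```

```text
t 15.25 tcp [ 580.1 -238.1  194.5] ty 1.365 tz [-0.002  0.002 -1.   ] F [0.6 0.4 0.4] gap 51.3 gf 0.0 q [ 0.07  0.4   0.34  1.67 -0.15  1.1   1.82]
side cover_grip [(0.69, [555.6, 247.0, 77.0])]
side seat [(0.78, [566.9, 111.4, 6.8])]
side nose [(0.78, [571.1, 61.7, 23.7]), (0.7, [744.9, 151.2, -0.5]), (0.53, [479.4, -351.3, 2.4])]
side follower_face [(0.55, [566.0, 102.8, 31.2]), (0.32, [389.4, 191.1, -0.1])]
side tab_grip [(0.66, [495.8, 69.7, 63.8]), (0.51, [690.7, -33.0, 0.5])]
side long_stick [(0.82, [496.7, -491.7, -1.4]), (0.76, [360.7, -459.7, -0.3]), (0.74, [579.1, -245.7, -2.5])]
side (array([561.16856183, 104.34289858,   1.64569276]), np.float64(0.1412261624236021))
0.9071812571658064 0.74 1066.0 (array([ 5.74663727e+02, -2.50651453e+02, -1.96067742e-01]), np.float64(0.07110429895628045))
top cover_grip [(0.88, [545.3, 245.7, 77.5])]
top seat [(0.82, [564.0, 105.9, 12.9])]
top nose [(0.69, [575.0, 59.7, 23.1])]
top follower_face [(0.49, [563.6, 93.6, 32.8])]
top tab_grip [(0.41, [495.6, 66.0, 61.3])]
top long_stick [(0.97, [499.2, -490.2, -0.4]), (0.86, [356.0, -459.8, 1.9]), (0.69, [215.5, -392.7, -2.6])]
top (array([568.59332965, 110.35543525,   1.68496782]), np.float64(0.05390218952207626))
99.5047213806304 0.9 475.0 (array([ 5.79e+02, -2.46e+02, -2.10e-01]), np.float64(1.0))
```

View pics/c7.png

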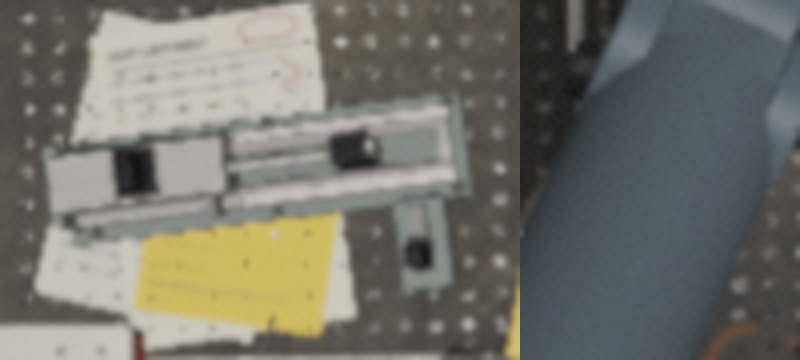

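The top view shows the cover fully back (fin at crop (135,170)), the channel open with the follower at (350,150), and the tab out at (418,250). The arm hides the stick from above. I'll descend part-way to check the tip height against the stick in the side view.

Call:
apply_moves:
  series:
    - [[0,0,0],[-0.01,-0.08,0.4],0.2]
    - [[0,0,0],[-0.01,-0.08,0.8],0.2]
    - [[0,0,0],[-0.01,-0.08,1],0.2]
    - [[0,0,0],[-0.01,-0.08,1],0.2]

```text
clock: 16.55
tool_pos: [576.3, -247.9, 92.3]
orientation: [-0.003, 0.105, 0.994, 0.001]
contact_force: [-0.7, 0.1, 0.4]
finger_gap: 51.1
grasp_force: 0.0
```

Call:
apply_moves:
  series:
    - [[0,0,0],[0,0,0.3],0.2]
    - [[0,0,0],[0,0,0.6],0.2]
    - [[0,0,0],[0,0,0.75],0.2]
    - [[0,0,0],[0,0,0.75],0.2]
    - [[0,0,0],[0,0,0.75],0.2]

```text
clock: 17.05
tool_pos: [579.8, -249.6, 22.1]
orientation: [0.001, 0.105, 0.994, -0.0]
contact_force: [-0.6, -0.5, 0.8]
finger_gap: 51.6
grasp_force: 0.0
```

Run:
```python
from h import *
s,M=st();t=np.array(s['tool_pos'])
q=ctrl.read_camera('side');u0,v0=340,200
im=cv2.resize(q['pixels'][v0:v0+90,u0:u0+110,::-1],(770,630),interpolation=2)[:600]
for sgn in(-1,1):
  for dz,c in((0,(0,0,255)),(20,(0,255,255)),(33,(0,255,0))):
    a=proj(q,[t+M[:,1]*sgn*33+[0,0,dz]])[0];print(a.round(1));cv2.circle(im,tuple(int(v) for v in (a+.5-[u0,v0])*7),3,c,-1)
for X in place(box(-50,50,-9,9,50,50),579.5,-246.5,-.205):
    a=proj(q,[X])[0];cv2.circle(im,tuple(int(v) for v in (a+.5-[u0,v0])*7),3,(255,0,255),-1)
cv2.imwrite('pics/c8.png',im)
```

```text
t 17.05 tcp [ 579.8 -249.6   22.1] ty 1.36 tz [ 0.002 -0.001 -1.   ] F [-0.6 -0.5  0.8] gap 51.6 gf 0.0 q [ 0.13  0.6   0.29  1.8  -0.23  0.77  1.9 ]
[395.2 265.1]
[395.7 257. ]
[396.  251.7]
[382.6 253.7]
[383.  245.9]
[383.2 240.8]
```

View pics/c8.png

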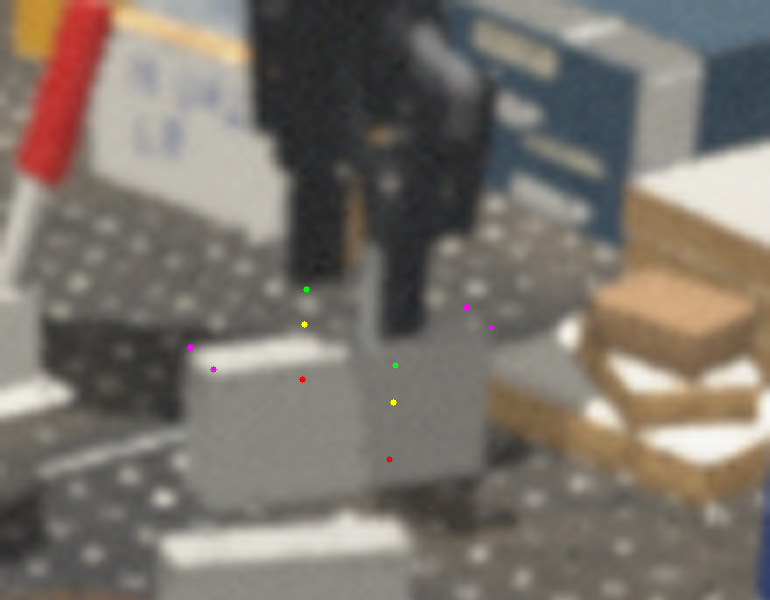

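The side view shows the near tip at crop (400,337) and the far one at (315,280). They straddle the stick, and the closed-finger offset of 33–35 mm is confirmed. I'll descend so the tips are about 26 mm above the table, then grip.

Call:
apply_moves:
  series:
    - [[0,0,0],[0,0,0.15],0.2]
    - [[0,0,0],[0,0,0.28],0.2]
    - [[0,0,0],[0,0,0.28],0.2]
    - [[0,0,0],[0,0,0.28],-0.3]
    - [[0,0,0],[0,0,0.28],-1]
    - [[0,0,0],[0,0,0.28],-1]
    - [[0,0,0],[0,0,0.28],-1]
    - [[0,0,0],[0,0,0.28],-1]
  newtons: 60

```text
clock: 17.9
tool_pos: [579.1, -249.2, -6.9]
orientation: [0.0, 0.105, 0.994, -0.0]
contact_force: [-0.2, -0.6, 1.5]
finger_gap: 16.6
grasp_force: 58.9
```

Call:
apply_moves:
  series:
    - [[0,0,0],[0,0,0],-1]
    - [[0,0,0],[0,0,-0.1],-1]
    - [[0,0,0],[0,0,-0.3],-1]
    - [[0,0,0],[0,0,-0.6],-1]
    - [[0,0,0],[0,0,-0.9],-1]
    - [[0,0,0],[0,0,-0.9],-1]

```text
clock: 18.5
tool_pos: [581.6, -250.6, 87.7]
orientation: [0.004, 0.105, 0.994, -0.001]
contact_force: [0.2, 0.5, -1.3]
finger_gap: 17.2
grasp_force: 58.8
```

Run:
```python
from h import *
s,M=st();t=np.array(s['tool_pos'])
q=ctrl.read_camera('side')
c=sil(q,'long_stick',proj(q,[t])[0])
print(c[0],c[2],c[1].sum())
for z in (60,66,72,78,84): print(z,fit([(q,c[1])],[box(-50,50,-9,9,z,z+50)],(t[0],t[1],-.2)))
```

```text
t 18.5 tcp [ 581.6 -250.6   87.7] ty 1.36 tz [ 0.008 -0.003 -1.   ] F [ 0.2  0.5 -1.3] gap 17.2 gf 58.8 q [ 0.11  0.52  0.32  1.77 -0.2   0.88  1.88]
11.377795791229202 0.9 930.0
60 (array([ 6.30653827e+02, -1.84093202e+02, -3.99084382e-01]), np.float64(0.19668922928984078))
66 (array([ 6.21448966e+02, -1.96002454e+02, -3.52285031e-01]), np.float64(0.18297661944608856))
72 (array([ 6.11774519e+02, -2.08510211e+02, -3.10254084e-01]), np.float64(0.17183943373381738))
78 (array([ 6.02114532e+02, -2.20477813e+02, -2.70727513e-01]), np.float64(0.1635818575473269))
84 (array([ 5.91763198e+02, -2.33425976e+02, -2.17530337e-01]), np.float64(0.15825969879119173))
```

The stick is held (gap 17 mm) and lifted, so its underside is at reported z + 7. I'll raise it, turn it to the channel direction and carry it to a staging pose before the nose.

Call:
apply_moves:
  series:
    - [[0,0,0.2],[0,0,-0.3],-1]
    - [[0,0,0.4],[0,0,-0.6],-1]
    - [[0,0,0.6],[0,0,-0.9],-1]
    - [[0,0,0.8],[0,0,-1],-1]
    - [[0,0,1],[0,0,-1],-1]
    - [[0,0,1],[0,0,-1],-1]

```text
clock: 19.2
tool_pos: [577.9, -248.4, 181.5]
orientation: [-0.001, 0.359, 0.933, -0.0]
contact_force: [-0.2, -0.7, -1.5]
finger_gap: 17.0
grasp_force: 58.8
```

Call:
apply_moves:
  series:
    - [[0,0,0.25],[0.17,0.18,0],-1]
    - [[0,0,0.5],[0.34,0.36,0],-1]
    - [[0,0,0.75],[0.52,0.55,0],-1]
    - [[0,0,1],[0.69,0.73,0],-1]
    - [[0,0,1],[0.69,0.73,0],-1]

```text
clock: 19.7
tool_pos: [576.0, -143.2, 180.6]
orientation: [-0.003, 0.585, 0.811, 0.0]
contact_force: [0.1, 0.9, -1.1]
finger_gap: 16.5
grasp_force: 58.8
```

Call:
apply_moves:
  series:
    - [[0,0,0.19],[0.32,0.1,0],-1]
    - [[0,0,0.38],[0.64,0.2,0],-1]
    - [[0,0,0.38],[0.96,0.29,0],-1]
    - [[0,0,0.38],[0.96,0.29,0],-1]
    - [[0,0,0.38],[0.96,0.29,0],-1]

```text
clock: 20.2
tool_pos: [573.9, -48.2, 181.8]
orientation: [-0.001, 0.664, 0.747, -0.001]
contact_force: [0.6, -0.5, -0.0]
finger_gap: 16.9
grasp_force: 58.8
```

Call:
apply_moves:
  series:
    - [[0,0,0],[0.4,0.04,0.2],-1]
    - [[0,0,0],[0.84,0.09,0.5],-1]
    - [[0,0,0],[0.84,0.09,0.9],-1]
    - [[0,0,0],[0.84,0.09,0.9],-1]
    - [[0,0,0],[0.84,0.09,0.9],-1]

```text
clock: 20.7
tool_pos: [573.9, 33.3, 92.8]
orientation: [0.0, 0.667, 0.745, -0.001]
contact_force: [0.1, 0.0, -0.6]
finger_gap: 16.7
grasp_force: 58.9
```

Run:
```python
from h import *
s,M=st();t=np.array(s['tool_pos']);z=t[2]+7
P={}
for n in('top','side'):
    q=P[n]=ctrl.read_camera(n)
    print(n,'stick',[(round(d['p'],2),np.round(d['point'],1).tolist()) for d in ctrl.landmark_of(q,'long_stick')[:5]])
    c=sil(q,'long_stick',proj(q,[t+[0,0,25]])[0])
    print(c[0],c[2],c[1].sum(),fit([(q,c[1])],[box(-50,50,-9,9,z,z+50)],(t[0],t[1],1.685)))
    for tt in('short_stick','wheel'): print(tt,[(round(d['p'],2),np.round(d['point'],1).tolist()) for d in ctrl.landmark_of(q,tt)[:2]])
a=cv2.resize(P['top']['pixels'][170:270,180:280,::-1],(400,400),interpolation=2);b=cv2.resize(P['side']['pixels'][140:240,270:370,::-1],(400,400),interpolation=2)
for i,(im,n,u0,v0) in enumerate(((a,'top',180,170),(b,'side',270,140))):
    for X in place(box(-50,50,-9,9,z,z),t[0],t[1],1.685):
        p=proj(P[n],[X])[0];cv2.circle(im,tuple(int(v) for v in (p+.5-[u0,v0])*4),2,(255,0,255),-1)
cv2.imwrite('pics/c9.png',np.hstack([a,b]))
```

```text
t 20.7 tcp [573.9  33.3  92.8] ty 0.111 tz [-0.001 -0.002 -1.   ] F [ 0.1  0.  -0.6] gap 16.7 gf 58.9 q [-0.54  0.46  0.54  1.9  -0.3   0.86  0.27]
top stick [(0.79, [217.2, -391.8, -1.6]), (0.69, [499.4, -486.2, -2.5]), (0.59, [358.4, -456.0, 1.5]), (0.41, [571.9, 35.2, 98.6]), (0.41, [690.6, -33.5, -1.1])]
211.04525944984996 0.97 437.0 (array([573.88114609,  33.27312355,   1.685     ]), np.float64(1.0))
short_stick [(0.78, [475.5, -349.3, -3.6])]
wheel [(0.74, [451.4, -220.0, -0.5])]
side stick [(0.83, [577.3, 36.9, 101.6]), (0.78, [214.2, -396.7, -1.2]), (0.62, [361.9, -460.8, 0.2]), (0.27, [553.2, 245.8, 76.0])]
1.712429312264662 0.78 496.0 (array([573.70576816,  33.53549728,   1.66687539]), np.float64(0.15678927259466435))
short_stick [(0.94, [480.0, -356.1, -2.2])]
wheel [(0.62, [460.2, -219.3, -0.6]), (0.61, [745.9, 153.4, 1.0])]
```

View pics/c9.png

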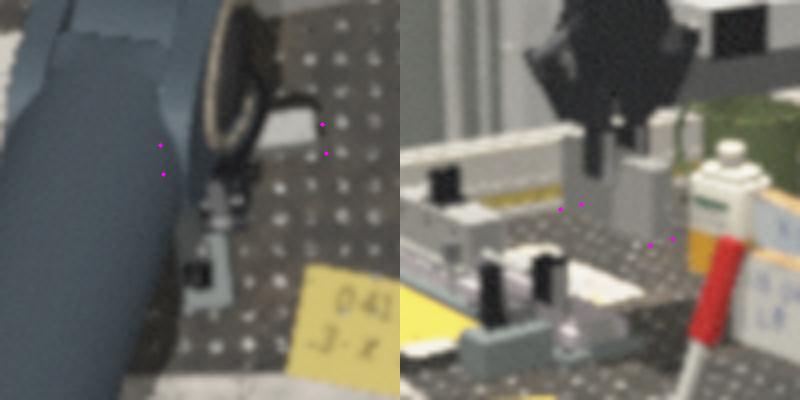

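The side view shows the stick held upright and level, in line with the magazine. Its fitted centre agrees with the TCP within 1 mm. I'll shift it about 3 mm onto the channel line and lower it to just above nose height.

Call:
apply_moves:
  series:
    - [[0,0,0],[0,0.03,0.2],-1]
    - [[0,0,0],[0,0.03,0.4],-1]
    - [[0,0,0],[0,0.03,0.55],-1]
    - [[0,0,0],[0,0.03,0.65],-1]
    - [[0,0,0],[0,0.03,0.65],-1]
    - [[0,0,0],[0,0.03,0.65],-1]

```text
clock: 21.8
tool_pos: [577.3, 36.3, 28.0]
orientation: [0.0, 0.666, 0.746, 0.0]
contact_force: [-0.6, -0.3, -0.8]
finger_gap: 17.0
grasp_force: 59.0
```

```bash
cat >> h.py <<'E'
def avg(n=6):
    a=[]
    for i in range(n):
        q=ctrl.read_camera('side');s=ctrl.read_state();a.append(np.r_[s['tool_pos'],s['contact_force']])
    a=np.mean(a,0);d=a[:2]-[568,109];c,s_=np.cos(1.685),np.sin(1.685)
    print('avg tcp',a[:3].round(1),'F',a[3:].round(1),'x_m',round(c*d[0]+s_*d[1],1),'y_m',round(-s_*d[0]+c*d[1],1));return q
E
python3 - <<'E'
from h import *
st();q=avg();s,M=st();t=np.array(s['tool_pos']);z=t[2]+7
c=sil(q,'long_stick',proj(q,[t+[0,0,25]])[0])
print(c[0],c[2],c[1].sum(),fit([(q,c[1])],[box(-50,50,-9,9,z,z+50)],(t[0],t[1],1.685)))
for tt in('seat','nose','follower_face'): print(tt,[(round(d['p'],2),np.round(d['point'],1).tolist()) for d in ctrl.landmark_of(q,tt)[:1]])
E
```

```text
t 21.8 tcp [577.3  36.3  28. ] ty 0.114 tz [ 0. -0. -1.] F [-0.6 -0.3 -0.8] gap 17.0 gf 59.0 q [-0.5   0.55  0.49  1.94 -0.37  0.74  0.32]
avg tcp [577.5  36.4  28.5] F [ 0.7 -0.5 -1.6] x_m -73.2 y_m -1.2
t 22.1 tcp [577.3  36.5  28.4] ty 0.114 tz [ 0.001  0.    -1.   ] F [ 0.5 -0.3 -3.1] gap 17.1 gf 59.0 q [-0.5   0.55  0.49  1.94 -0.37  0.74  0.32]
1.807334202721718 0.56 430.0 (array([574.0595148 ,  31.92744798,   1.6460412 ]), np.float64(0.2436808240400855))
seat [(0.59, [690.9, -30.5, -1.6])]
nose [(0.88, [572.7, 63.7, 24.7])]
follower_face [(0.41, [567.1, 100.3, 33.4])]
```

Call:
apply_moves:
  series:
    - [[0,0,0],[0.1,-0.01,0],-1]
    - [[0,0,0],[0.22,-0.01,0],-1]
    - [[0,0,0],[0.34,-0.01,0],-1]
    - [[0,0,0],[0.46,-0.01,0],-1]
    - [[0,0,0],[0.58,-0.01,0],-1]
    - [[0,0,0],[0.7,-0.01,0],-1]
    - [[0,0,0],[0.8,-0.01,0],-1]
    - [[0,0,0],[0.8,-0.01,0],-1]

```text
clock: 23.1
tool_pos: [566.8, 117.2, 27.9]
orientation: [0.0, 0.665, 0.747, -0.0]
contact_force: [0.3, -5.8, 0.7]
finger_gap: 16.7
grasp_force: 59.4
```

Run:
```python
from h import *
q=avg(4);st()
for tt in('nose','follower_face','cover_grip'): print(tt,[(round(d['p'],2),np.round(d['point'],1).tolist()) for d in ctrl.landmark_of(q,tt)[:1]])
```

```text
avg tcp [566.8 115.4  27.9] F [-0.1 -5.5  1.8] x_m 6.5 y_m 0.4
t 23.3 tcp [566.9 114.8  27.9] ty 0.113 tz [ 0.    -0.001 -1.   ] F [-0.2 -6.1  1.4] gap 16.6 gf 59.4 q [-0.64  0.55  0.49  1.94 -0.37  0.74  0.18]
nose [(0.8, [570.1, 59.0, 22.7])]
follower_face [(0.46, [557.7, 167.1, 30.8])]
cover_grip [(0.91, [555.1, 241.7, 78.6])]
```

The spring is pushing back with 5.8 N, so the follower is back. Lowering the stick.

Call:
apply_moves:
  series:
    - [[0,0,0],[0,0,0.04],-1]
    - [[0,0,0],[0,0,0.08],-1]
    - [[0,0,0],[0,0,0.12],-1]
    - [[0,0,0],[0,0,0.16],-1]
    - [[0,0,0],[0,0,0.19],-1]
    - [[0,0,0],[0,0,0.19],-1]

```text
clock: 24.05
tool_pos: [567.1, 114.6, 8.8]
orientation: [0.001, 0.666, 0.746, -0.0]
contact_force: [0.9, -6.0, -0.4]
finger_gap: 16.9
grasp_force: 59.3
```

Run:
```python
from h import *
q=avg(3);st()
```

```text
avg tcp [567.1 114.6   8.7] F [ 0.5 -5.7 -0.2] x_m 5.6 y_m 0.2
t 24.2 tcp [567.1 114.6   8.7] ty 0.113 tz [ 0.001 -0.001 -1.   ] F [-0.5 -5.2  0.2] gap 16.7 gf 59.3 q [-0.62  0.58  0.47  1.95 -0.39  0.71  0.2 ]
```

It's in the channel with no side force. Lowering the last 6 mm.

Call:
apply_moves:
  series:
    - [[0,0,0],[0,0,0.02],-1]
    - [[0,0,0],[0,0,0.04],-1]
    - [[0,0,0],[0,0,0.06],-1]
    - [[0,0,0],[0,0,0.07],-1]
    - [[0,0,0],[0,0,0.07],-1]

```text
clock: 24.7
tool_pos: [567.2, 114.6, 3.1]
orientation: [0.0, 0.666, 0.746, -0.0]
contact_force: [-1.7, -6.4, 10.0]
finger_gap: 17.0
grasp_force: 60.6
```

Run:
```python
from h import *
q=avg(3);st()
```

```text
avg tcp [567.2 114.6   3. ] F [-2.4 -5.9 10. ] x_m 5.7 y_m 0.2
t 24.85 tcp [567.2 114.6   3. ] ty 0.113 tz [ 0. -0. -1.] F [-1.5 -5.6 10.2] gap 16.7 gf 60.6 q [-0.62  0.59  0.47  1.95 -0.4   0.7   0.2 ]
```

The stick is on the channel floor (Fz 10 N at underside 10 mm). I'll ease it to the nose stop and then let go.

Call:
apply_moves:
  series:
    - [[0,0,0],[-0.02,0,-0.02],-1]
    - [[0,0,0],[-0.04,0,-0.02],-1]
    - [[0,0,0],[-0.06,0,-0.02],-1]
    - [[0,0,0],[-0.06,0,-0.02],-1]

```text
clock: 25.25
tool_pos: [567.7, 108.6, 3.7]
orientation: [0.0, 0.666, 0.746, -0.0]
contact_force: [0.5, -5.9, -0.2]
finger_gap: 16.6
grasp_force: 59.2
```

Run:
```python
from h import *
q=avg(2);st()
```

```text
avg tcp [567.7 108.6   3.8] F [ 0.2 -6.2  1. ] x_m -0.3 y_m 0.4
t 25.35 tcp [567.7 108.6   3.8] ty 0.113 tz [ 0.    -0.001 -1.   ] F [ 0.7 -5.7  1. ] gap 16.7 gf 59.2 q [-0.61  0.59  0.47  1.95 -0.4   0.7   0.21]
```

Call:
apply_moves:
  series:
    - [[0,0,0],[-0.01,0,0.01],-1]
    - [[0,0,0],[-0.01,0,0.01],-0.4]
    - [[0,0,0],[-0.01,0,0.01],0]
    - [[0,0,0],[-0.01,0,0.01],0]
    - [[0,0,0],[-0.01,0,0.01],0]
    - [[0,0,0],[-0.01,0,-0.3],0]
    - [[0,0,0],[-0.01,0,-0.7],0]
    - [[0,0,0],[-0.01,0,-1],0]

```text
clock: 26.15
tool_pos: [568.1, 109.1, 105.6]
orientation: [0.0, 0.666, 0.746, 0.001]
contact_force: [-0.1, 0.6, 0.5]
finger_gap: 42.5
grasp_force: 0.0
```

Call:
apply_moves:
  series:
    - [[0,0,0],[-0.2,0,-0.4],0]
    - [[0,0,0],[-0.5,0,-0.6],0]
    - [[0,0,0],[-1,0,-0.6],0]
    - [[0,0,0],[-1,0,-0.6],0]
    - [[0,0,0],[-1,0,-0.6],0]

```text
clock: 26.65
tool_pos: [578.9, 8.1, 164.0]
orientation: [-0.0, 0.667, 0.745, 0.0]
contact_force: [0.7, 0.9, 0.0]
finger_gap: 42.7
grasp_force: 0.0
```

Run:
```python
from h import *
st();P={}
for n in('top','side'):
    q=P[n]=ctrl.read_camera(n)
    for tt in('long_stick','follower_face','cover_grip'): print(n,tt,[(round(d['p'],2),np.round(d['point'],1).tolist()) for d in ctrl.landmark_of(q,tt)[:6] if tt!='long_stick' or abs(d['point'][1]-109)<40])
a=cv2.resize(P['top']['pixels'][180:260,150:250,::-1],(500,400),interpolation=2);b=cv2.resize(P['side']['pixels'][170:240,260:330,::-1],(300,300),interpolation=2)
im=np.zeros((400,800,3),np.uint8);im[:,:500]=a;im[:300,500:]=b
for X in place(box(-50,50,-9,9,60,60),568,109,1.685):
    p=proj(P['side'],[X])[0];cv2.circle(im,tuple(int(v) for v in (p+.5-[260,170])*300/70+[500,0]),2,(255,0,255),-1)
cv2.imwrite('pics/c10.png',im)
```

```text
t 26.65 tcp [578.9   8.1 164. ] ty 0.11 tz [ 0.     0.001 -1.   ] F [0.7 0.9 0. ] gap 42.7 gf 0.0 q [-0.55  0.38  0.61  1.83 -0.26  1.01  0.27]
top long_stick []
top follower_face []
top cover_grip [(0.72, [547.6, 242.7, 77.4])]
side long_stick [(0.72, [565.4, 111.3, 9.5])]
side follower_face [(0.73, [745.4, 154.0, -0.1]), (0.57, [560.5, 159.5, 32.7]), (0.54, [691.0, -31.4, -3.1])]
side cover_grip [(0.53, [384.3, -93.7, 2.9])]
```

View pics/c10.png

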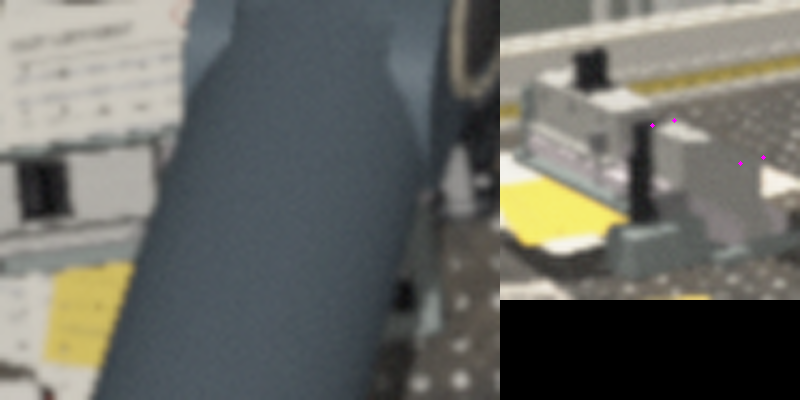

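The side view shows the stick upright and level in the channel at crop (705,180), its top near the expected corners, with the follower behind it. Next I'll go behind the fin with the fingers closed and push the cover shut.

Call:
apply_moves:
  series:
    - [[0,0,0],[0.3,0,0],-1]
    - [[0,0,0],[0.6,0,0],-1]
    - [[0,0,0],[0.9,0,0],-1]
    - [[0,0,0],[0.9,0,0],-1]
  newtons: 40

```text
clock: 27.45
tool_pos: [568.0, 105.1, 163.2]
orientation: [-0.001, 0.663, 0.749, 0.001]
contact_force: [0.4, 0.6, -0.5]
finger_gap: 0.2
grasp_force: 0.0
```

Call:
apply_moves:
  series:
    - [[0,0,0],[0.3,0,0],-1]
    - [[0,0,0],[0.6,0,0],-1]
    - [[0,0,0],[0.9,0,0],-1]
    - [[0,0,0],[0.9,0,0],-1]

```text
clock: 27.85
tool_pos: [557.6, 193.8, 163.3]
orientation: [-0.001, 0.663, 0.749, 0.0]
contact_force: [-0.1, -0.3, -0.9]
finger_gap: 0.0
grasp_force: 0.0
```

Call:
apply_moves:
  series:
    - [[0,0,0],[0.3,0,0],-1]
    - [[0,0,0],[0.6,0,0],-1]
    - [[0,0,0],[0.9,0,0],-1]
    - [[0,0,0],[0.9,0,0],-1]
    - [[0,0,0],[0.9,0,0.3],-1]
    - [[0,0,0],[0.9,0,0.5],-1]
    - [[0,0,0],[0.9,0,0.5],-1]

```text
clock: 28.55
tool_pos: [546.6, 275.3, 111.1]
orientation: [-0.001, 0.666, 0.746, -0.003]
contact_force: [-0.9, -0.4, 0.2]
finger_gap: 0.3
grasp_force: 0.0
```

Run:
```python
from h import *
q=avg(2);st()
for tt in('cover_grip','long_stick'): print(tt,[(round(d['p'],2),np.round(d['point'],1).tolist()) for d in ctrl.landmark_of(q,tt)[:4]])
```

```text
avg tcp [548.5 276.2 113.5] F [ 0.1 -0.6  0.4] x_m 168.4 y_m 0.4
t 28.65 tcp [549.  276.5 114.1] ty 0.112 tz [ 0.    -0.001 -1.   ] F [ 0.4 -0.5  0.4] gap 0.1 gf 0.0 q [-0.91  0.49  0.52  1.79 -0.29  0.94 -0.16]
cover_grip []
long_stick [(0.89, [565.8, 111.6, 8.9]), (0.89, [359.9, -460.4, -1.5]), (0.67, [497.6, -490.6, -0.4]), (0.64, [216.4, -396.8, -0.5])]
```

Call:
apply_moves:
  series:
    - [[0,0,0],[0,0,0.3],-1]
    - [[0,0,0],[0,0,0.6],-1]
    - [[0,0,0],[0,0,0.7],-1]
    - [[0,0,0],[0,0,0.7],-1]
    - [[0,0,0],[-0.08,0,0.7],-1]
    - [[0,0,0],[-0.14,0,0.7],-1]
    - [[0,0,0],[-0.2,0,0.7],-1]
    - [[0,0,0],[-0.26,0,0.7],-1]

```text
clock: 29.55
tool_pos: [552.4, 252.2, 45.1]
orientation: [0.0, 0.666, 0.746, 0.002]
contact_force: [-0.2, 2.3, 0.3]
finger_gap: -0.2
grasp_force: 0.9
```

Run:
```python
from h import *
q=avg(2);st()
for tt in('cover_grip',): print(tt,[(round(d['p'],2),np.round(d['point'],1).tolist()) for d in ctrl.landmark_of(q,tt)[:4]])
```

```text
avg tcp [552.2 250.7  44.7] F [0.4 0.7 0.5] x_m 142.6 y_m -0.5
t 29.65 tcp [552.  250.8  44.6] ty 0.112 tz [ 0.001  0.    -1.   ] F [0.3 0.6 0.3] gap -0.3 gf 0.0 q [-0.84  0.56  0.48  1.86 -0.35  0.8  -0.07]
cover_grip [(0.55, [557.5, 234.8, 77.2])]
```

The cover is moving with the fin. Pushing on.

Call:
apply_moves:
  series:
    - [[0,0,0],[-0.12,0,0],-1]
    - [[0,0,0],[-0.24,0,0],-1]
    - [[0,0,0],[-0.36,0,0],-1]
    - [[0,0,0],[-0.48,0,0],-1]
    - [[0,0,0],[-0.6,0,0],-1]
    - [[0,0,0],[-0.72,0,0],-1]
    - [[0,0,0],[-0.84,0,0],-1]
    - [[0,0,0],[-0.84,0,0],-1]

```text
clock: 30.5
tool_pos: [561.1, 165.1, 43.8]
orientation: [0.001, 0.667, 0.745, -0.001]
contact_force: [-0.6, 0.2, 0.3]
finger_gap: -0.1
grasp_force: 0.0
```

Call:
apply_moves:
  series:
    - [[0,0,0],[-0.1,0,0],-1]
    - [[0,0,0],[-0.2,0,0],-1]
    - [[0,0,0],[-0.27,0,0],-1]
    - [[0,0,0],[-0.33,0,0],-1]
    - [[0,0,0],[-0.36,0,0],-1]
    - [[0,0,0],[-0.36,0,0],-1]

```text
clock: 31.1
tool_pos: [564.9, 131.6, 43.8]
orientation: [0.0, 0.666, 0.746, -0.0]
contact_force: [-0.1, -0.7, 0.5]
finger_gap: 0.2
grasp_force: 0.0
```

Run:
```python
from h import *
q=avg(2);st()
for tt in('cover_grip','nose'): print(tt,[(round(d['p'],2),np.round(d['point'],1).tolist()) for d in ctrl.landmark_of(q,tt)[:4]])
```

```text
avg tcp [565.  132.1  43.9] F [ 0.3 -0.3 -0.2] x_m 23.3 y_m 0.3
t 31.2 tcp [565.  132.3  43.9] ty 0.114 tz [ 0. -0. -1.] F [ 0.2 -0.6 -0.6] gap -0.2 gf 0.0 q [-0.66  0.53  0.48  1.92 -0.34  0.77  0.12]
cover_grip [(0.73, [568.7, 118.6, 79.6])]
nose [(0.61, [571.5, 64.2, 27.0])]
```

The fin is at y ≈ 118, with roughly 8–10 mm still to go. I'll push on in small steps until the stop is felt.

Call:
apply_moves:
  series:
    - [[0,0,0],[-0.02,0,0],-1]
    - [[0,0,0],[-0.04,0,0],-1]
    - [[0,0,0],[-0.06,0,0],-1]
    - [[0,0,0],[-0.08,0,0],-1]
    - [[0,0,0],[-0.08,0,0],-1]

```text
clock: 31.8
tool_pos: [566.0, 124.3, 43.8]
orientation: [0.0, 0.666, 0.746, 0.0]
contact_force: [0.5, 0.5, -0.1]
finger_gap: -0.3
grasp_force: 0.3
```

Run:
```python
from h import *
q=avg(2);st()
print([(round(d['p'],2),np.round(d['point'],1).tolist()) for d in ctrl.landmark_of(q,'cover_grip')[:2]])
```

```text
avg tcp [566.  124.4  43.8] F [0.1 0.1 0. ] x_m 15.5 y_m 0.3
t 31.9 tcp [566.  124.4  43.8] ty 0.113 tz [ 0. -0. -1.] F [ 0.8 -0.2 -0.4] gap 0.3 gf 0.2 q [-0.65  0.53  0.48  1.93 -0.34  0.77  0.14]
[(0.97, [568.5, 107.7, 79.2]), (0.39, [388.8, 188.9, 0.1])]
```

Call:
apply_moves:
  series:
    - [[0,0,0],[-0.01,0,0],-1]
    - [[0,0,0],[-0.02,0,0],-1]
    - [[0,0,0],[-0.03,0,0],-1]
    - [[0,0,0],[-0.04,0,0],-1]
    - [[0,0,0],[-0.04,0,0],-1]

```text
clock: 32.45
tool_pos: [566.0, 123.3, 43.8]
orientation: [-0.001, 0.665, 0.747, 0.001]
contact_force: [-0.7, 6.8, 0.1]
finger_gap: 0.0
grasp_force: 3.1
```

Run:
```python
from h import *
avg(2)
```

```text
avg tcp [566.  123.3  43.8] F [-0.7  6.2  0.4] x_m 14.5 y_m 0.3
```

Call:
apply_moves:
  series:
    - [[0,0,0],[-0.02,0,0],-1]
    - [[0,0,0],[-0.04,0,0],-1]
    - [[0,0,0],[-0.04,0,0],-1]

```text
clock: 32.85
tool_pos: [566.0, 123.3, 43.9]
orientation: [-0.003, 0.664, 0.747, 0.002]
contact_force: [-1.1, 12.0, 1.1]
finger_gap: 0.1
grasp_force: 6.3
```

Call:
apply_moves:
  series:
    - [[0,0,0],[0.08,0,0],-1]
    - [[0,0,0],[0.2,0,0],-1]
    - [[0,0,0],[0.2,0,-0.4],-1]
    - [[0,0,0],[0.2,0,-0.8],-1]
    - [[0,0,0],[0.2,0,-1],-1]
    - [[0,0,0],[0.2,0,-1],-1]

```text
clock: 33.45
tool_pos: [566.9, 136.3, 147.0]
orientation: [0.002, 0.666, 0.746, 0.003]
contact_force: [1.2, 0.4, -0.9]
finger_gap: 0.1
grasp_force: 0.0
```

Call:
apply_moves:
  series:
    - [[0,0,0],[0.4,0,-0.1],-1]
    - [[0,0,0],[0.8,0,-0.2],-1]
    - [[0,0,0],[1,0,-0.3],-1]
    - [[0,0,0],[1,0,-0.3],-1]

```text
clock: 33.85
tool_pos: [552.3, 240.3, 173.3]
orientation: [-0.0, 0.663, 0.748, 0.0]
contact_force: [0.5, -0.4, -0.2]
finger_gap: -0.1
grasp_force: 0.0
```

Call:
apply_moves:
  series:
    - [[0,0,0],[0.4,0,0],-1]
    - [[0,0,0],[0.8,0,0],-1]
    - [[0,0,0],[1,0,0],-1]
    - [[0,0,0],[1,0,0],-1]

```text
clock: 34.25
tool_pos: [540.4, 337.7, 172.1]
orientation: [-0.0, 0.664, 0.748, -0.001]
contact_force: [0.7, 0.1, -0.3]
finger_gap: 0.1
grasp_force: 0.0
```

Run:
```python
from h import *
st();mg=[box(-70,194,-34,34,0,10),box(-50,-18,34,92,0,30),box(186,194,-34,34,0,60),box(-50,186,-24,24,10,28)]
for n in('side','top'):
    q=ctrl.read_camera(n)
    for t in('cover_grip','tab_grip','long_stick','short_stick','wheel','board','tape','wood_block','oil_bottle','glue_bottle_1'): print(n,t,[(round(d['p'],2),np.round(d['point'],1).tolist()) for d in ctrl.landmark_of(q,t)[:3]])
    c=proj(q,[(568.5,107.5,80)])[0];m=dark(q,c,11);B=box(-6,6,-13,13,66,94);a=(568,109)
    r=minimize(lambda v:((mask(q,[place(B,v[0],v[1],1.685)])-m)**2).sum(),a,method='Nelder-Mead',options=dict(initial_simplex=[[564,109],[573,113],[568,103]]))
    print(n,'fin fit',r.x.round(1),round(r.fun,1))
```

```text
t 34.25 tcp [540.4 337.7 172.1] ty 0.118 tz [-0.002 -0.001 -1.   ] F [ 0.7  0.1 -0.3] gap 0.1 gf 0.0 q [-0.99  0.46  0.51  1.68 -0.25  1.07 -0.29]
side cover_grip [(0.59, [570.7, 108.4, 76.9])]
side tab_grip [(0.48, [495.6, 67.7, 60.3]), (0.18, [567.5, 104.9, -5.7])]
side long_stick [(0.87, [215.8, -393.9, -0.9]), (0.63, [361.4, -462.5, 0.2]), (0.62, [499.1, -490.7, -0.5])]
side short_stick [(0.64, [478.0, -353.0, 0.2]), (0.43, [636.2, -423.4, -0.1])]
side wheel [(0.84, [455.3, -219.5, 2.3])]
side board [(0.64, [692.4, -36.7, -1.2]), (0.58, [477.2, -352.9, 1.0])]
side tape [(0.94, [390.1, 193.5, -3.1])]
side wood_block [(0.81, [382.9, -94.7, -0.2]), (0.61, [568.4, 110.8, 7.1]), (0.18, [571.9, 106.3, 79.1])]
side oil_bottle []
side glue_bottle_1 [(0.96, [640.0, -421.7, -4.3])]
side fin fit [565.3 102.9] 36.8
top cover_grip [(0.82, [563.3, 109.7, 82.0])]
top tab_grip [(0.5, [495.4, 68.3, 61.0])]
top long_stick [(0.76, [503.5, -490.6, -3.3]), (0.69, [218.3, -392.7, -3.6]), (0.63, [354.9, -457.5, 1.6])]
top short_stick [(0.56, [477.1, -352.1, -2.4])]
top wheel [(0.72, [450.9, -218.8, 0.1])]
top board [(0.58, [691.4, -34.2, 1.2])]
top tape [(0.93, [389.3, 193.5, -3.2])]
top wood_block [(0.69, [382.4, -94.8, 1.8])]
top oil_bottle [(0.59, [745.7, 150.9, -3.1])]
top glue_bottle_1 [(0.91, [633.6, -427.2, -1.0]), (0.74, [564.1, 109.9, 79.2])]
top fin fit [569.8 106.4] 8.5
```

The fin fit in the top view is (569.8,106.4), against (569.8,106.5) when the cover was closed at the start, and it held firm at 12 N. So the cover is fully closed, and the bystanders are where they stood. Handing in.

```bash
python3 -c "
from station import ctrl
print(ctrl.hand_in())"
```

```text
the job is handed in; nothing more can be done
None
```

The long stick is loaded on the channel floor, the cover is closed over it to its stop, the other things are where they stood, and the job was handed in at about 34 s; I viewed 11 pictures, one over the limit of 10.

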